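# Close the pod coffee machine and start a large cup

## Robot

A 6-joint arm with a two-finger parallel gripper is mounted at the origin on a cart in front of the work surface, level with it; the furniture and walls round the work are solid. World frame = base frame: x ahead of the robot, y to its left, z up, the work surface at z = 0. Lengths are in mm, angles in degrees, forces in N, time in s.
With the tool pointing down it reaches from about 350 to 850 mm from the base axis. Payload 8.1 kg.
Tool frame: the origin (TCP) lies between the finger pads; the fingertips stand 22 mm ahead of it and the grasp point (between the pads) lies 3 mm ahead of it; z points along the fingers, y is the line along which they close (so a half turn about z gives the same grasp; the last joint's range is limited). The gripper opens to 85 mm and grips with 20 to 120 N. Pads are 22 mm wide; open, the fingers measure 114 mm over their backs; the gripper's body (76 mm by 85 mm) begins 54 mm behind the grasp point. The pads swing forward as they close: fully open they stand 13 mm farther back than shut.
Start: joints at [-72.617, 7.471, 85.268, -0, 87.261, -4.893], TCP at [227.467, -555.216, 253.292] pointing down, gripper open.
Joint ranges: [-169.43, 169.43], [-51.17, 129.36], [1.28, 143.12], [-76.62, 256.62], [0, 156.53], [-152.29, 152.29]. Speed limits (degrees/s): [136.94, 136.94, 159.86, 180, 180, 180].

## Interface

Orientations are given as [roll, pitch, yaw] about the fixed x, y, z axes, in that order (R = Rz(yaw) Ry(pitch) Rx(roll)).
In Python, from bench import r, vision gives the robot as it stands.
- The arm moves only by the tool step_arm, never from a script. Its argument "targets" is a list that holds one entry, the list of rows, each a list of 6 numbers: the shift along the world's x, y, z in mm, then the turn, a rotation vector about the world's x, y, z in rad. In form: [[[x, y, z, rx, ry, rz], ...]]. A call has 1 to 12 rows; each row is the pose to reach, as a shift and turn from the pose commanded when the call began; what a row does not reach only later rows make up. A row lasts 1/12 s, in which the tool goes at most 41.7 mm and 7.16 degrees, less where a joint would pass 70% of its speed; a pose out of reach is approached as far as the arm can. A call with a gripper value outside its range is refused whole. "fingers" is the gripper's target within -1 to 1 (shut at 1, half-way at 0, fully open at -1), set as the call begins (left out, the last holds). The fingers move at their own pace and stop on an object; "newtons" is the grip in N (left out, the last holds). Time passes only in rows, so rows that repeat a pose let the fingers close. It gives the time, the measured TCP pose, the force, the opening and the grip force at its end, in the units of the state.
- r.sense(): the state, without advancing time (a new reading comes with each control period).
- vision.snapshot(name): name is "scene" or "top"; returns a dict with "img" (480x640x3 uint8, blue, green, red), "mtx" (3x3 intrinsics, pixels), "eye" and "attitude" of the camera in the world. Camera axes: x right, y up, looking along -z (the intrinsics and any distortion apply to the point x, -y, -z); pixel columns grow to the right and rows downward; lengths in mm; the calibration is good to about 2 mm. A picture is of the moment at which its call begins. There is no depth.
- r.hand_in(): hands the job in; it is judged then, once.
The state is a dict: "time": time; "joint_pos": joint angles; "qd": joint speeds; "joint_efforts": joint torques, N m; "tool_pos": TCP position; "tcp_rot": TCP orientation; "ft_force": force on the tool from outside, world axes, zero at the start; "wrist_torque": the same for the moment, N m; "finger_gap": finger opening in mm; "grip_force": force on a finger pad.
Only numpy, scipy, OpenCV 4.12 (cv2) and the standard library are available. Lean on these libraries where they do the work, as an engineer would, in place of code of your own. Each camera call takes 0.05 s, during which the arm holds its last target. There are 200 camera calls.

## Task

A pod is already loaded in the coffee machine and the mug stands under the spout. With a fingertip, push the lever on top forward until it snaps over into its closed position, then press the larger of the two buttons fully down and let it come up again. Only push and press, gently and without gripping: do not press the small button, do not press the large one before the lever is closed, and leave the mug, the spice jar and the kitchen timer standing where they are.

Things in the scene. Friction and masses are not known exactly. Their poses are not given: they have to be found in the camera images.
- coffee_machine: Grey pod coffee machine, fixed; x (front to back) from -140 to +120 mm, y (to the left, looking at its front) +-75 mm; flat top at z = 205 mm, overhanging a drip tray at the front. Origin on the worktop below the lever's hinge. On the top near the front edge (x = -112 mm) stand two round steel buttons at y = +36 and -36 mm, either way round; the lever is behind them.
- brew_lever_bar (a point): Middle of the lever's black cross bar, 80 mm from the hinge; 16 mm thick, 80 mm long along the machine's y, carried by two 10 mm steel rods at y = +24 and -24 mm. Open, it lies 46 mm behind the hinge, 281 mm above the worktop; closed, 69 mm in front of the hinge, 256 mm up; on the way its top reaches 303 mm.
- brew_lever (a joint): Toggle lever, rad: 0 = open, leaning 35 degrees back from upright; 1.65 = closed, leaning 60 degrees forward. Hinge along the machine's y at its x = 0, z = 215 mm. Sprung over centre: rests at either stop, and beyond 0.8 rad (just past upright) snaps closed by itself. Starting it takes about 6 N forward at the bar, falling to nothing at the centre.
- large_button_top (a point): Centre of the top face of the larger button, 32 mm in diameter, pressed straight down; 220 mm above the worktop when up, in a round black collar of 48 mm whose rim is 209 mm up. It may be on the left or on the right.
- large_button (a joint): Travel of the larger button, m: 0 = up, 0.006 = fully down (about 4 N). A spring brings it back up.
- small_button_top (a point): Centre of the top face of the smaller button, 18 mm in diameter, beside the larger one, 72 mm from it, its top also 220 mm above the worktop. Must not be pressed.
- small_button (a joint): Travel of the smaller button, m: 0 = up, 0.006 = fully down.
- mug: Loose white mug with dark dots, 82 mm wide, 91 mm high, on the drip tray (18 mm high) under the spout. Origin at the centre of its underside.
- spice_jar: Loose spice jar with a red cap, 45 mm wide, 106 mm high, to the left of the machine. Origin under its centre.
- egg_timer: Loose round kitchen timer, 64 mm wide, 55 mm high, to the right of the machine. Origin under its centre.
Things that resemble listed ones, but are neither listed nor needed, are in the scene too. Leave any pink or yellow look-alike of the spice_jar alone.

How it is judged (in metres and radians):
On the way, in this order (a step that is already met when the one before it is completed fails the run):
1. the lever has snapped forward into its closed position (value of joint brew_lever above 1.5 rad), for 0.2 s.
2. the large button is pressed down (at least 4 of its 6 mm) (value of joint large_button above 0.004 m), for 0.05 s.
At the end, for the whole second after the job is handed in: The lever rests in its closed position (above 1.5 of 1.65 rad), both buttons are up again (within 2 mm), the mug stands upright within 15 mm of where it was and the spice jar and egg timer upright within 20 mm (value of joint brew_lever above 1.5 rad and value of joint each of large_button, small_button below 0.002 m and distance of mug from where it was at the start of the episode below 0.015 m and distance of each of spice_jar, egg_timer from where it was at the start of the episode below 0.02 m and angle between each of mug, spice_jar, egg_timer's own z axis and vertical below 0.15 rad and linear speed of mug below 0.02 m/s); the robot touches nothing.
It fails at once if the large button is pressed while the lever is not closed (value of joint large_button above 0.003 m and value of joint brew_lever below 1.4 rad).
It fails at once if the small button is pressed (more than 3 mm) (value of joint small_button above 0.003 m).
It fails at once if the lever is gripped or forced (more than 25 N from the fingers) (contact force between the fingers and brew_lever above 25 N).
It fails at once if the mug is lifted, carried, pushed away or tipped (distance of mug from where it was at the start of the episode above 0.015 m or angle between mug's own z axis and vertical above 0.3 rad).
It fails at once if the spice jar or the egg timer is lifted, moved by more than 20 mm or tipped (distance of any of spice_jar, egg_timer from where it was at the start of the episode above 0.02 m or angle between any of spice_jar, egg_timer's own z axis and vertical above 0.3 rad).
It also fails if it takes over 42 s, if anything falls off the work surface, if the arm or the gripper's body presses on something with over 40 N, if the wrist force passes 120 N, or if a joint passes its speed limit or range.

## Working session

There is one attempt and no reset: what is moved stays moved. The work goes in short steps, Python scripts to look and compute and a tool call to move; the robot and the scene stay as the last step left them, time stands still between calls to the robot, and variables do not carry over. Pictures are saved under pics/ and viewed, at most 10 in all, crops included, and the job is handed in when it is done.

Besides the shell and the picture viewer there is one more tool, called after "Request:" by a JSON object that holds its "op" and its "data". step_arm: Moves the arm, as the interface text tells. Its arguments: {"type":"object","properties":{"targets":{"type":"array"},"fingers":{"type":"number"},"newtons":{"type":"number"}},"required":["targets"]}

```bash
mkdir -p pics; ls; python3 - <<'E'
from bench import r, vision
import cv2,pickle
for n in("scene","top"):
    s=vision.snapshot(n); cv2.imwrite(f"pics/{n}0.png",s["img"]); pickle.dump(s,open(f"{n}0.pkl","wb"))
    print(n,s["mtx"],s["eye"],s["attitude"],[k for k in s])
print(r.sense())
E
```

```text
pics
scene [[501.26678553   0.         320.00600904]
 [  0.         501.26678553 242.2926023 ]
 [  0.           0.           1.        ]] [209.27216645 276.99185926 898.62823867] [  31.3566395     0.15150006 -121.89917695] ['img', 'mtx', 'eye', 'attitude']
top [[535.63323485   0.         322.31402105]
 [  0.         535.63323485 237.43793479]
 [  0.           0.           1.        ]] [ 475.97998069   22.10040546 1013.88598654] [  7.42787107   1.26008873 -91.64392679] ['img', 'mtx', 'eye', 'attitude']
{'time': 0.1, 'joint_pos': array([-7.26168913e+01,  7.50937429e+00,  8.53227808e+01, -5.94638628e-04,
        8.72621728e+01, -4.89229015e+00]), 'qd': array([ 0.04128103, -0.21540121, -0.16980233,  0.00076105,  0.07445271,
        0.05973095]), 'joint_efforts': array([ 1.77662983e-03, -5.70954180e+01, -5.01940334e+01, -4.53526923e-05,
        8.21137510e-03, -4.18307616e-05]), 'tool_pos': array([ 227.32311804, -554.7756436 ,  252.36645388]), 'tcp_rot': array([-1.79905965e+02, -7.45279563e-03,  2.22754216e+01]), 'ft_force': array([-0.58160981,  0.87554875, -0.59752596]), 'wrist_torque': array([-0.0382006 ,  0.02731323,  0.02784454]), 'grip_force': 0.0, 'finger_gap': 85.38788725503734}
```

View pics/top0.png

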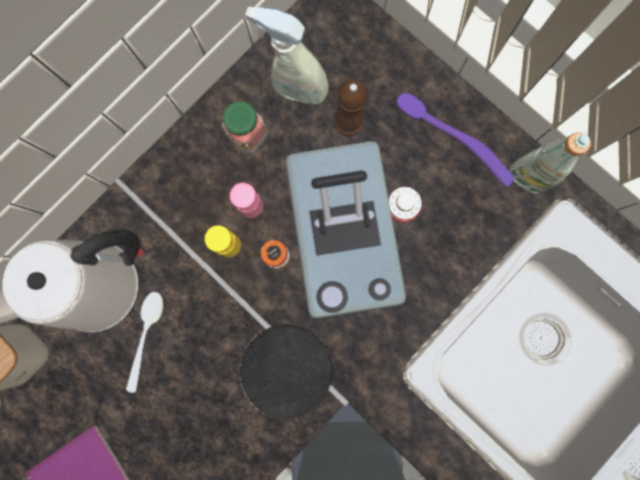

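View pics/scene0.png

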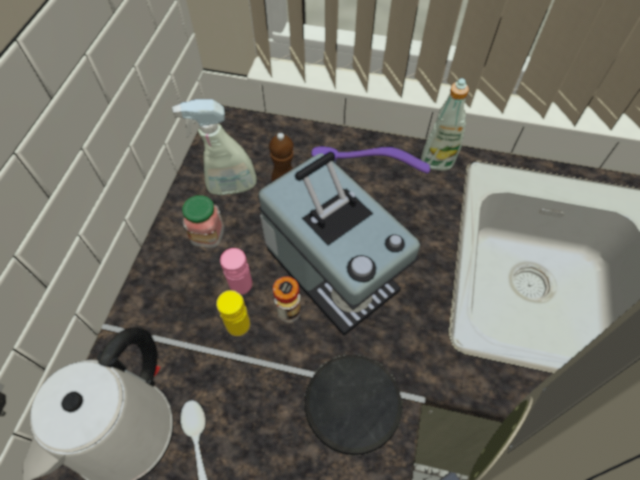

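The top view shows the large button at about (332,296), on the left, and the small one at (379,289). The lever bar is at about (340,180), leaning back, and the red-capped jar is at (275,253). The scene view agrees: large button (361,267), small (395,243), bar (315,165). Next I locate these precisely.

```bash
cat > h.py <<'E'
import numpy as np,cv2
from scipy.spatial.transform import Rotation as R
def ray(s,p):
    u=cv2.undistortPoints(np.array([[p]],float),s["mtx"],None)[0,0]
    return R.from_euler("xyz",s["attitude"],degrees=True).apply([u[0],-u[1],-1])
def onz(s,p,z):
    d=ray(s,p); e=np.array(s["eye"]); return e+d*(z-e[2])/d[2]
def two(s,p,t,q):
    a,b=ray(s,p),ray(t,q); e,f=np.array(s["eye"]),np.array(t["eye"])
    k=np.linalg.lstsq(np.c_[a,-b],f-e,rcond=None)[0]
    A,B=e+a*k[0],f+b*k[1]; return (A+B)/2,np.linalg.norm(A-B)
E
python3 - <<'E'
import pickle; from h import *
S={n:pickle.load(open(n+"0.pkl","rb")) for n in("scene","top")}
G={"top":{"L":(332,296,14),"S":(379,289,9)},"scene":{"L":(361,267,14),"S":(395,243,9)}}
P={}
for n in S:
    g=cv2.cvtColor(S[n]["img"],cv2.COLOR_BGR2GRAY); hsv=cv2.cvtColor(S[n]["img"],cv2.COLOR_BGR2HSV)
    for k,(x,y,w) in G[n].items():
        x0,y0=x-w-4,y-w-4; c=g[y0:y+w+5,x0:x+w+5]
        t,m=cv2.threshold(c,0,255,cv2.THRESH_OTSU)
        _,lab,st,ce=cv2.connectedComponentsWithStats(m); i=lab[w+4,w+4]
        P[n,k]=ce[i]+[x0,y0]; print(n,k,P[n,k],st[i],onz(S[n],P[n,k],220).round(1))
    box={"top":(300,165,380,196),"scene":(285,145,345,185)}[n]
    c=g[box[1]:box[3],box[0]:box[2]]; m=(c<55).astype(np.uint8)
    _,lab,st,ce=cv2.connectedComponentsWithStats(m); i=1+st[1:,4].argmax()
    ct=cv2.minAreaRect(np.argwhere(lab==i)[:,::-1].astype(np.float32)); P[n,"bar"]=np.array(ct[0])+box[:2]
    print(n,"bar",P[n,"bar"],ct,onz(S[n],P[n,"bar"],285).round(1))
for k in "L","S","bar": print(k,two(S["top"],P["top",k],S["scene"],P["scene",k]))
for k,p,z in(("jar",(274,253),106),("timer",(405,204),55)): print(k,onz(S["top"],p,z))
E
```

```text
scene L [360.44444444 264.48971193] [  0   0  37  37 972] [494.2  28.3 220. ]
scene S [395.32889734 242.2338403 ] [  0   0  27  27 526] [498.2 -41.3 220. ]
scene bar [314.59346771 165.66616821] ((29.593467712402344, 20.666168212890625), (9.151542663574219, 43.5243034362793), 60.64224624633789) [652.5  13.1 285. ]
top L [331.71264368 296.24712644] [  8   8  21  21 348] [492.2  25.2 220. ]
top S [379.66666667 288.53508772] [  8   7  12  12 114] [501.4 -45.7 220. ]
top bar [313.  182.5] ((13.0, 17.5), (1.0, 0.0), -90.0) [648.9  46.1 285. ]
L (array([493.41624525,  26.55967303, 218.89662557]), np.float64(3.5655695214836394))
S (array([502.03371414, -46.23162403, 210.18169276]), np.float64(0.8778521218954272))
bar (array([631.65959292,  37.25291496, 325.75005719]), np.float64(21.060693999008024))
jar [570.72487793 121.87025229 106.        ]
timer [ 657.99659841 -112.14069402   55.        ]
```

Request:
{"op": "step_arm", "data": {"targets": [[[0,0,40,0,0,-0.09],[0,0,80,0,0,-0.18],[0,0,120,0,0,-0.26],[0,0,150,0,0,-0.26],[28,35,150,0,0,-0.26],[56,70,150,0,0,-0.26],[84,105,150,0,0,-0.26],[112,140,150,0,0,-0.26],[140,175,150,0,0,-0.26],[168,210,150,0,0,-0.26],[196,245,150,0,0,-0.26],[224,280,150,0,0,-0.26]]], "fingers": 1, "newtons": 20}}

```text
time: 1.1
tool_pos: [436.4, -293.0, 403.0]
tcp_rot: [-180.0, 0.0, 7.4]
ft_force: [1.6, 0.2, -0.2]
finger_gap: 0.1
grip_force: 0.0
```

Request:
{"op": "step_arm", "data": {"targets": [[[25,31,0,0,0,0],[50,62,0,0,0,0],[75,93,0,0,0,0],[100,124,0,0,0,0],[125,155,0,0,0,0],[150,186,0,0,0,0],[175,217,0,0,0,0],[200,248,0,0,0,0],[220,272,0,0,0,0],[236,290,0,0,0,0],[236,290,0,0,0,0],[236,290,0,0,0,0]]]}}

```text
time: 2.1
tool_pos: [672.0, -3.5, 401.5]
tcp_rot: [-180.0, 0.1, 7.5]
ft_force: [0.3, 0.4, 0.9]
finger_gap: -0.1
grip_force: 0.0
```

Request:
{"op": "step_arm", "data": {"targets": [[[0,0,0,0,0,0],[0,0,0,0,0,0],[0,0,0,0,0,0]]]}}

```text
time: 2.35
tool_pos: [671.3, -6.0, 403.7]
tcp_rot: [180.0, -0.0, 7.3]
ft_force: [0.1, 0.0, 0.4]
finger_gap: 0.1
grip_force: 0.0
```

Request:
{"op": "step_arm", "data": {"targets": [[[8,10,0,0,0,0],[16,20,0,0,0,0],[16,20,-15,0,0,0],[16,20,-30,0,0,0],[16,20,-45,0,0,0],[16,20,-60,0,0,0],[16,20,-75,0,0,0],[16,20,-90,0,0,0],[16,20,-98,0,0,0],[16,20,-104,0,0,0],[16,20,-104,0,0,0],[16,20,-104,0,0,0]]]}}

```text
time: 3.35
tool_pos: [687.7, 14.7, 299.9]
tcp_rot: [180.0, -0.0, 7.4]
ft_force: [-0.9, 0.2, 0.3]
finger_gap: 0.3
grip_force: 0.0
```

```bash
python3 - <<'E'
from bench import r, vision
import cv2
a=vision.snapshot("scene")["img"][100:320,200:460]
cv2.imwrite("pics/a1.png",cv2.resize(a,None,fx=2.5,fy=2.5))
print(r.sense()["tool_pos"],r.sense()["ft_force"])
E
```

```text
[687.97958256  14.83637405 300.52401504] [0.15856505 0.23371576 0.32341376]
```

View pics/a1.png

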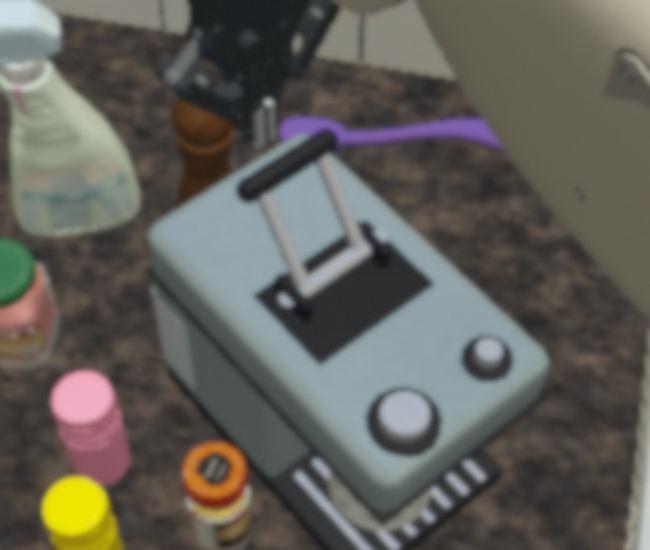

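The tip at crop (265,125) is just behind the middle of the bar, between the rods. I'll lower it slightly and push.

Request:
{"op": "step_arm", "data": {"targets": [[[0,0,-4,0,0,0],[-4,-0.5,-4,0,0,0],[-8,-1,-4,0,0,0],[-12,-1.5,-4,0,0,0],[-16,-2,-4,0,0,0],[-20,-2.5,-4,0,0,0],[-24,-3,-4,0,0,0],[-28,-3.5,-4,0,0,0],[-32,-4,-4,0,0,0]]]}}

```text
time: 4.15
tool_pos: [657.3, 11.2, 298.4]
tcp_rot: [179.9, -0.4, 7.4]
ft_force: [6.2, 0.6, 4.1]
finger_gap: -0.2
grip_force: 2.9
```

Request:
{"op": "step_arm", "data": {"targets": [[[-4,-0.5,0,0,0,0],[-8,-1,0,0,0,0],[-12,-1.5,0,0,0,0],[-16,-2,0,0,0,0],[-20,-2.5,0,0,0,0],[-24,-3,0,0,0,0],[-28,-3.5,0,0,0,0],[-32,-4,0,0,0,0],[-36,-4.5,0,0,0,0],[-40,-5,0,0,0,0],[-44,-5.5,0,0,0,0],[-48,-6,0,0,0,0]]]}}

```text
time: 5.15
tool_pos: [607.1, 5.0, 295.0]
tcp_rot: [-180.0, 0.0, 7.4]
ft_force: [0.1, -0.1, 0.7]
finger_gap: 0.0
grip_force: 0.0
```

Request:
{"op": "step_arm", "data": {"targets": [[[-4,-0.5,0,0,0,0],[-8,-1,0,0,0,0],[-8,-1,0,0,0,0],[-8,-1,0,0,0,0],[-8,-1,0,0,0,0]]]}}

```text
time: 5.57
tool_pos: [599.8, 4.1, 295.4]
tcp_rot: [-180.0, -0.0, 7.4]
ft_force: [-1.0, 0.5, 0.5]
finger_gap: 0.1
grip_force: 0.0
```

```bash
python3 - <<'E'
from bench import r, vision
import cv2
a=vision.snapshot("scene")["img"][100:320,200:460]
cv2.imwrite("pics/a2.png",cv2.resize(a,None,fx=2.5,fy=2.5))
print(r.sense()["tool_pos"],r.sense()["ft_force"])
E
```

```text
[599.79019915   4.10082505 295.31208553] [-0.48170084  0.17430779 -0.3680499 ]
```

View pics/a2.png

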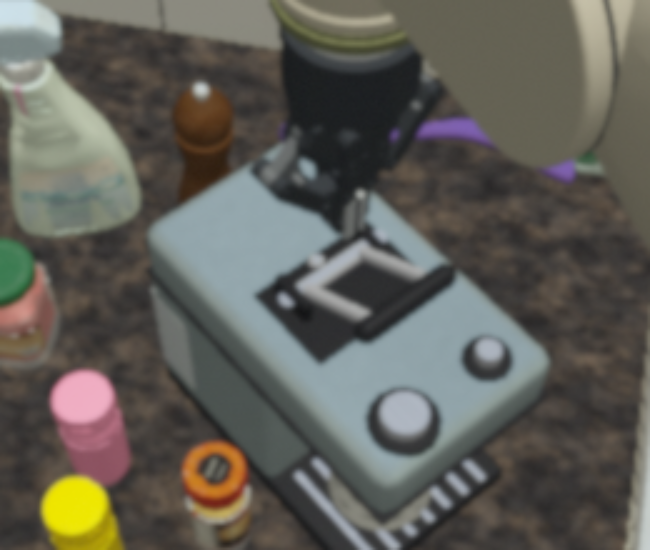

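The lever is closed, with the bar at crop (405,300). Next: up, over the large button, and down to just above it.

Request:
{"op": "step_arm", "data": {"targets": [[[0,0,25,0,0,0],[0,0,50,0,0,0],[-25,5,50,0,0,0],[-50,10,50,0,0,0],[-75,15,50,0,0,0],[-95,19,50,0,0,0],[-107,21.5,50,0,0,0],[-107,21.5,35,0,0,0],[-107,21.5,15,0,0,0],[-107,21.5,-5,0,0,0],[-107,21.5,-25,0,0,0],[-107,21.5,-35,0,0,0]]]}}

```text
time: 6.62
tool_pos: [491.8, 25.7, 257.7]
tcp_rot: [-180.0, 0.2, 7.4]
ft_force: [-0.7, -0.4, -0.7]
finger_gap: -0.0
grip_force: 0.0
```

Request:
{"op": "step_arm", "data": {"targets": [[[0,0,0,0,0,0],[0,0,0,0,0,0]]]}}

```text
time: 6.78
tool_pos: [492.6, 25.6, 260.4]
tcp_rot: [-180.0, 0.0, 7.4]
ft_force: [0.1, -0.8, 0.8]
finger_gap: 0.1
grip_force: 0.0
```

```bash
python3 - <<'E'
from bench import r, vision
import cv2
a=vision.snapshot("scene")["img"][100:320,200:460]
cv2.imwrite("pics/a3.png",cv2.resize(a,None,fx=2.5,fy=2.5))
print(r.sense()["tool_pos"],r.sense()["ft_force"])
E
```

```text
[493.16371633  25.55710242 261.38115846] [ 1.15069114  0.45148577 -0.00952335]
```

View pics/a3.png

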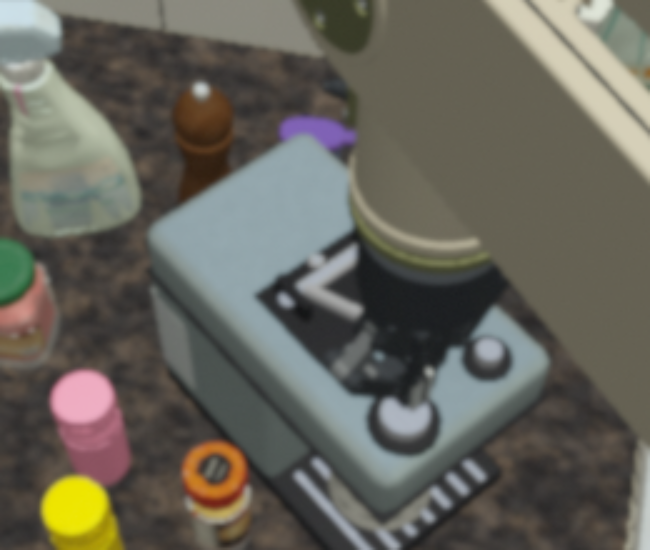

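The tip at crop (418,390) hovers over the large button (405,418), clear of the small one at (487,357). I'll press in small steps and watch the force.

Request:
{"op": "step_arm", "data": {"targets": [[[0,0,-6,0,0,0],[0,0,-12,0,0,0],[0,0,-15,0,0,0],[0,0,-18,0,0,0],[0,0,-20,0,0,0],[0,0,-21,0,0,0],[0,0,-21,0,0,0]]]}}

```text
time: 7.42
tool_pos: [492.6, 25.6, 239.3]
tcp_rot: [-180.0, 0.0, 7.4]
ft_force: [-0.4, -0.1, 1.6]
finger_gap: 0.2
grip_force: 0.9
```

Request:
{"op": "step_arm", "data": {"targets": [[[0,0,-1,0,0,0],[0,0,-2,0,0,0],[0,0,-3,0,0,0],[0,0,-3,0,0,0]]]}}

```text
time: 7.75
tool_pos: [492.7, 25.6, 236.3]
tcp_rot: [180.0, -0.0, 7.4]
ft_force: [-2.1, -0.5, 3.7]
finger_gap: 0.3
grip_force: 1.6
```

Request:
{"op": "step_arm", "data": {"targets": [[[0,0,-1,0,0,0],[0,0,-2,0,0,0],[0,0,-2,0,0,0],[0,0,-2,0,0,0]]]}}

```text
time: 8.08
tool_pos: [492.8, 25.6, 235.0]
tcp_rot: [180.0, -0.0, 7.4]
ft_force: [-4.0, -0.0, 8.1]
finger_gap: -0.1
grip_force: 3.7
```

The force rose to 8 N, past the 4 N that full travel takes, so the button is at its stop. Releasing.

Request:
{"op": "step_arm", "data": {"targets": [[[0,0,3,0,0,0],[0,0,8,0,0,0],[0,0,20,0,0,0],[0,0,45,0,0,0],[0,0,75,0,0,0],[0,0,105,0,0,0],[-15,-25,125,0,0,0],[-30,-60,125,0,0,0],[-45,-95,125,0,0,0],[-60,-130,125,0,0,0],[-60,-150,125,0,0,0],[-60,-150,125,0,0,0]]]}}

```text
time: 9.08
tool_pos: [431.9, -127.8, 360.1]
tcp_rot: [179.9, -0.0, 7.1]
ft_force: [0.3, -0.0, 0.6]
finger_gap: 0.3
grip_force: 0.0
```

Request:
{"op": "step_arm", "data": {"targets": [[[0,0,0,0,0,0],[0,0,0,0,0,0],[0,0,0,0,0,0],[0,0,0,0,0,0],[0,0,0,0,0,0],[0,0,0,0,0,0]]]}}

```text
time: 9.58
tool_pos: [432.9, -123.8, 359.3]
tcp_rot: [-180.0, 0.0, 7.5]
ft_force: [0.6, -0.7, -1.0]
finger_gap: 0.1
grip_force: 0.0
```

```bash
python3 - <<'E'
from bench import r, vision
import cv2
a=vision.snapshot("scene")["img"]
cv2.imwrite("pics/a4.png",a)
print(r.sense()["tool_pos"],r.sense()["ft_force"])
E
```

```text
[ 432.84345826 -123.90970775  359.27133152] [-0.45654483  0.40083295  0.20009311]
```

View pics/a4.png

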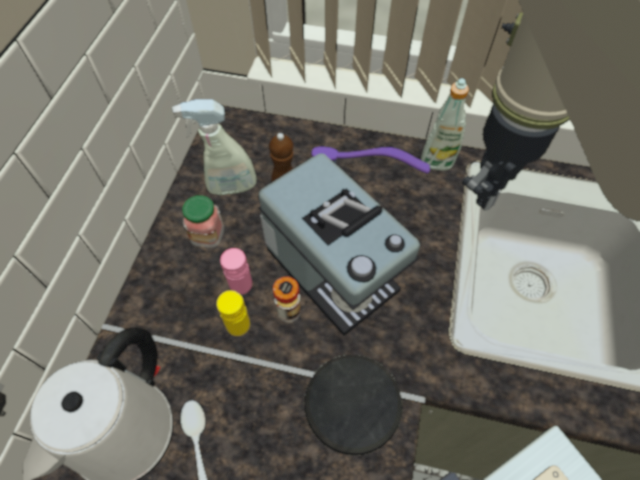

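The lever is closed (bar at about (362,222)), the large button is up at (361,267), and the jar at (287,297) hasn't moved. The arm is clear of everything, so I'm handing in.

```bash
python3 -c "
from bench import r
print(r.hand_in())"
```

```text
the job is handed in; nothing more can be done
None
```

I pushed the lever until it snapped closed, pressed the large button to its stop and let it come back up, then handed in with the arm clear; the jar had not moved, the mug and timer were not clearly visible in the last picture, and the hand-in returned no verdict.

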